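Dock the data logger and hold it on its spring contacts for fastening

TASK

Slide the blue battery cover of the white data logger fully shut, then set the logger flat between the guide rails of the docking cradle, front end towards the grey housing, and push it onto the spring-loaded contact block. The springs would push it out again, so finish while still holding it there with a steady push of about 10 newtons (the block about half way in), so that I can tighten the thumbscrews; the block must never be driven to the end of its travel. Leave the other things on the bench where they are.

Things in the scene. Friction and masses are not known exactly. Their poses are not given: they have to be found in the camera images.
- logger: White data logger, loose, about 0.2 to 0.33 kg: a box 110 mm long (x), 48 wide (y), 44 high (z). Origin: centre of its underside. The +x end (front) carries the brass contact pads, the -x end a small display on top. In the top of the front part lies a battery compartment with two cells, closed by a blue sliding cover.
- logger_waist (a point): Middle between the dark rubber patches on the two side walls of the logger's rear half: 25 mm behind its origin, 30 mm above its underside. The walls there are flat, parallel to its x axis and 48 mm apart: the place to grip it from above, clear of the cradle's rails when docked.
- logger_cover (a joint): Slide of the logger's blue battery cover, m: 0 = shut; it grows as the cover slides open along the logger's +x (it then sticks out over the front end), at most 0.045. It stays where it is left and slides with about 0.5 N; the loose logger itself begins to slide on the bench at about 1.5 N or more.
- cover_grip (a point): Top centre of the raised cross rib on the blue cover. The rib is 8 mm thick (logger x), 30 mm wide (y), 9.7 mm high above the cover plate. With the cover shut this point lies 25 mm ahead of the logger's origin; always 52.5 mm above its underside.
- cradle: Docking cradle fixed to the bench: aluminium plate 170 (x) x 104 (y) x 4 mm; on its +x end a grey housing, top 62 mm above the bench, face 45 mm ahead of the origin. Origin: centre of the plate's underside. The logger rests on the plate (4 mm above the bench) and goes in along the cradle's +x, parallel to it. Thumbscrews outside the rails reach 50 mm to either side.
- rail_mouth (a point): Middle of the mouth of the cradle's guide rails, on the plate, 12 mm behind the cradle's origin. From here to the housing the rails are straight, inner faces 52 mm apart, tops 20 mm above the bench; behind it they flare out over 15 mm, and farther back the sides are open.
- contacts (a joint): Travel of the black spring-loaded contact block in the housing's face, m: 0 = out; grows as the logger pushes it in along the cradle's +x; at most 0.010. It pushes back with 2 N as it begins to move and 1.6 N more for each mm: 10 N at 5 mm, 18 N at the end.
- contact_face (a point): Centre of the front face of the contact block (42 mm wide, 28 high). At rest it lies 33 mm ahead of the cradle's origin on its middle line, 24 mm above the bench; it moves in with the block.
- beaker: Bystander: small empty glass beaker, 54 mm across, 71 mm tall. Origin: centre of its underside. To be left alone.
- syringe: Bystander: slim glass gas syringe lying flat, 148 mm long. Origin: centre of its underside. To be left alone.
- screwdriver: Bystander: screwdriver with a red handle lying flat, about 200 mm long. Origin: centre of its underside. To be left alone.
- septa_tin: Bystander: round white tin with a blue lid, 62 mm across, 30 mm tall. Origin: centre of its underside. To be left alone.
- timer: Bystander: small white bench timer (8 cm to its left a tall instrument fills the bench, from 0.38 m ahead of the robot's base: carry the arm round it), 58x73x38 mm. Origin: centre of its underside. To be left alone.
- pen: Bystander: red pen lying flat, about 140 mm long. Origin: centre of its underside. To be left alone.
- vial_a: Bystander: sample vial with a black cap, 26 mm across, 95 mm tall. Origin: centre of its underside. To be left alone.
- vial_b: Bystander: sample vial with a white cap, 26 mm across, 95 mm tall. Origin: centre of its underside. To be left alone.
- stopper: Bystander: black rubber stopper, 24 mm across, 25 mm tall. Origin: centre of its underside. To be left alone.
- tape: Bystander: roll of cream tape lying flat, 73 mm across, 19 mm tall. Origin: centre of its underside. To be left alone.
Not all that is in view belongs to the job. What is shaped like the logger but orange is not meant.

How it is judged:
On the way, in this order (a step that is already met when the one before it is completed fails the run):
1. the battery cover is fully shut (within 2 mm) while the contact block is still out (value of joint logger_cover below 0.002 m and value of joint contacts below 0.001 m), for 0.2 s.
2. the logger, cover shut, lies in the cradle and pushes the contact block in (value of joint contacts above 0.0015 m and value of joint logger_cover below 0.002 m and z of logger in the frame of cradle below 0.008 m), for 0.2 s.
At the end, for the whole second after the job is handed in: The fingers hold the logger (push over 5 N) flat between the rails, within 4 mm of the middle line and 0.06 rad, at rest; the contact block is still, 2.5 to 7.5 mm in (6 to 14 N); the cover is within 2 mm of shut (value of joint contacts between 0.0025 and 0.0075 m and velocity of joint contacts between -0.003 and 0.003 m/s and contact force between logger and the fingers above 5 N and value of joint logger_cover below 0.002 m and y of logger in the frame of cradle between -0.004 and 0.004 m and z of logger in the frame of cradle below 0.008 m and x of logger in the frame of cradle between -0.0215 and -0.011 m and angle between the x axis of logger and the x axis of cradle, either way round below 0.06 rad and angle between logger's own z axis and vertical below 0.06 rad and linear speed of logger below 0.01 m/s); the arm keeps its last pose, push and grip.
It fails at once if the contact block is driven to the end of its travel (more than 9.5 mm in) (value of joint contacts above 0.0095 m).
It fails at once if a bystander is moved by more than 25 mm (distance of any of beaker, syringe, screwdriver, septa_tin, timer, pen, vial_a, vial_b, stopper, tape from where it was at the start of the episode above 0.025 m).
It also fails if it takes over 64 s, if anything falls off the work surface, if the arm or the gripper's body presses on something with over 40 N, if the wrist force passes 120 N, or if a joint passes its speed limit or range.

ROBOT

A 7-joint arm with a two-finger parallel gripper is mounted at the origin on a cart in front of the work surface, level with it; the furniture and walls round the work are solid. World frame = base frame: x ahead of the robot, y to its left, z up, the work surface at z = 0. Lengths are in m, angles in rad, forces in N, time in s.
With the tool pointing down it reaches from about 0.425 to 0.875 m from the base axis. Payload 4.7 kg.
Tool frame: the origin (TCP) lies midway between the tips of the shut fingers; the grasp point (between the pads) lies 19 mm behind it (ctrl.grip_point_offset is the distance from the TCP to the grasp point, in m); z points along the fingers, y is the line along which they close (so a half turn about z gives the same grasp; the last joint's range is limited). The gripper opens to 87 mm and grips with 3 to 60 N. Pads are 19 mm wide; open, the fingers measure 117 mm over their backs; the gripper's body (75 mm by 190 mm) begins 51 mm behind the grasp point.
Start: joints at [-1.203, 0.321, -0.07, 1.45, 0.023, 1.371, -0.057], TCP at [0.225, 0.61, 0.223] pointing down, gripper open.
Joint ranges: [-2.86, 2.86], [-0.3, 2.09], [-1.38, 1.24], [0.06, 2.45], [-1.56, 4.7], [0.09, 2.05], [-2.69, 2.69]. Speed limits (rad/s): [2.57, 2.57, 3.14, 3.14, 3.14, 3.14, 3.14].

INTERFACE

Orientations are given as a rotation vector (axis times angle).
In Python, from bench import ctrl gives the robot as it stands.
- The arm moves only by the tool move_arm, never from a script. Its argument "increments" is text: rows parted by semicolons, each of 7 numbers parted by spaces: the shift along the world's x, y, z in mm, then the turn, a rotation vector about the world's x, y, z in degrees, then the closure in counts, from 0 (fully open) to 255 (shut). A call has exactly 8 rows; each row shifts and turns the commanded pose from where the row before left it; what a row does not reach is not made up. A row lasts 1/12 s, in which the tool goes at most 41.7 mm and 7.16 degrees, less where a joint would pass 70% of its speed; a pose out of reach is approached as far as the arm can. A call with a gripper value outside its range is refused whole. The fingers move at their own pace and stop on an object; "grip_force" is the grip in N (left out, the last holds). Time passes only in rows, so rows that do not move let the fingers close, or fill a call up. It gives the time, the measured TCP pose, the force, the opening and the grip force at its end, in the units of the state.
- ctrl.get_state(): the state, without advancing time (a new reading comes with each control period).
- ctrl.get_image(name): name is "scene" or "top" or "wrist"; returns a dict with "frame" (480x640x3 uint8, red, green, blue), "depth" (480x640 float32, m along the optical axis (not along the pixel's ray), 0 where there is no reading), "fx", "fy", "cx", "cy" (pixels), "k1" (the pictures are not rectified: a ray, as slopes to the right and down, at radius r is drawn at 1 + k1 r^2 times it, then the intrinsics apply), "position" and "orientation" of the camera in the world. Camera axes: x right, y down, z forward; pixel columns grow to the right and rows downward; lengths in m; the calibration is good to about 2 mm. A picture is of the moment at which its call begins.
- ctrl.close_job(): hands the job in; it is judged then, once.
Trained networks look in a picture, given as the dict that the camera call returned (one of the last four; its "shot" number tells which), for a name from the list of things; names that differ only in an ending like _2 or _b are one class to them, and where a whole thing is asked for, a point or a joint stands for the part that bears it (a point fixed in the world has none). Each returns a list of dicts, best first, with "score" (0 to 1); they miss things now and then, are a little off and sometimes report something else, mostly with a low value. They report only what shows in the picture. A call takes as long as a camera call. They do not tell look-alikes from the thing itself.
- ctrl.find_in(target, picture): "centre" ([x, y, z] in m, in world coordinates, good to about 4 mm: the middle of the surface that is visible of it).
- ctrl.silhouettes(target, picture): "region" (480x640 bool, what is visible of it).
The state is a dict: "time": time; "joint_positions": joint angles; "qd": joint speeds; "joint_torque": joint torques, N m; "position": TCP position; "tool_rot": TCP orientation; "ft_force": force on the tool from outside, world axes, zero at the start; "torque": the same for the moment, N m; "grip_width": opening from 0.0 (shut) to 1.0 (fully open); "grip_force": force on a finger pad.
Only numpy, scipy, OpenCV 4.12 (cv2) and the standard library are available. Lean on these libraries where they do the work, as an engineer would, in place of code of your own. Each camera call takes 0.05 s, during which the arm holds its last target. There are 200 camera calls.

## Working session

There is one attempt and no reset: what is moved stays moved. The work goes in short steps, Python scripts to look and compute and a tool call to move; the robot and the scene stay as the last step left them, time stands still between calls to the robot, and variables do not carry over. Pictures are saved under pics/ and viewed, at most 10 in all, crops included, and the job is handed in when it is done.

Besides the shell and the picture viewer there is one more tool, called as name(argument=value, ...) on one line, values as JSON. move_arm: Moves the arm, as the interface text tells. Its arguments: {"type":"object","properties":{"increments":{"type":"string"},"grip_force":{"type":"number"}},"required":["increments"]}

```bash
mkdir -p pics; cat > h.py <<'E'
import numpy as np, cv2
from scipy.spatial.transform import Rotation as R
from bench import ctrl
def rot(o):
    o=np.array(o,float)
    return o if o.shape==(3,3) else (R.from_quat(o) if o.size==4 else R.from_rotvec(o)).as_matrix()
def pts(im,uv):
    """world points of pixels (N,2) by depth"""
    uv=np.atleast_2d(uv).astype(int); z=im['depth'][uv[:,1],uv[:,0]]
    K=np.array([[im['fx'],0,im['cx']],[0,im['fy'],im['cy']],[0,0,1.]])
    s=cv2.undistortPoints(uv[:,None].astype(float),K,np.array([im['k1'],0,0,0.]))[:,0]
    return (np.c_[s,np.ones(len(s))]*z[:,None])@rot(im['orientation']).T+np.array(im['position'])
def save(im,name,crop=None,scale=1):
    f=im['frame'][:,:,::-1]
    if crop: x0,y0,x1,y1=crop; f=f[y0:y1,x0:x1]
    cv2.imwrite('pics/'+name,cv2.resize(f,None,fx=scale,fy=scale))
E
python3 - <<'E'
from h import *
for n in ['top','scene']:
    im=ctrl.get_image(n); save(im,n+'0.png')
    print(n,im['position'],np.round(im['orientation'],3),im['k1'],im['fx'])
    for t in ['logger','logger_waist','cover_grip','logger_cover','cradle','rail_mouth','contact_face','contacts']:
        for d in ctrl.find_in(t,im)[:3]: print(t,np.round(d['centre'],3),round(d['score'],2))
s=ctrl.get_state(); print(s)
E
```

```text
top [ 0.47840673 -0.15350758  1.17598203] [-2.15   2.204 -0.107] 0.034238460797060104 496.66549786243166
logger [0.485 0.121 0.042] 0.86
logger [0.609 0.008 0.041] 0.78
logger_waist [0.486 0.121 0.042] 0.88
logger_waist [0.611 0.01  0.044] 0.73
logger_waist [ 0.368 -0.116  0.008] 0.67
cover_grip [0.466 0.135 0.042] 0.57
cover_grip [0.658 0.013 0.042] 0.55
logger_cover [0.658 0.01  0.044] 0.85
cradle [ 0.509 -0.302  0.005] 0.91
cradle [ 0.54  -0.292  0.038] 0.72
cradle [0.611 0.008 0.041] 0.43
rail_mouth [ 0.506 -0.299  0.004] 0.6
contact_face [ 0.543 -0.29   0.039] 0.54
contact_face [ 0.644 -0.122  0.004] 0.28
scene [ 0.07730044 -1.19617075  0.5830269 ] [-1.961  0.44  -0.279] -0.14908117866371254 528.794731727564
logger [ 0.602 -0.011  0.034] 0.87
logger [0.483 0.11  0.029] 0.7
logger [ 0.754 -0.122  0.072] 0.34
logger_waist [ 0.605 -0.012  0.034] 0.78
logger_waist [0.484 0.108 0.036] 0.69
logger_waist [ 0.529 -0.314  0.015] 0.5
cover_grip [0.656 0.008 0.042] 0.69
cover_grip [0.476 0.133 0.044] 0.53
logger_cover [0.659 0.009 0.04 ] 0.47
logger_cover [ 0.738 -0.077  0.045] 0.39
cradle [ 0.53  -0.314  0.014] 0.64
rail_mouth [ 0.518 -0.508  0.012] 0.3
contact_face [ 0.537 -0.3    0.028] 0.46
contacts [ 0.538 -0.3    0.028] 0.61
{'time': 0.9, 'joint_positions': array([-1.20291335,  0.32096832, -0.07008961,  1.45050466,  0.02260493,
        1.37081758, -0.0569233 ]), 'qd': array([ 0.0006467 ,  0.00140338,  0.00263445, -0.00018161, -0.00087253,
        0.00069845,  0.0005604 ]), 'joint_torque': array([-1.21741305e-04, -4.91111505e+01, -4.02639862e-01, -3.12776327e+01,
       -6.34833192e-02,  3.36465100e-02,  2.89236061e-05]), 'position': array([0.22522772, 0.60974447, 0.2226047 ]), 'tool_rot': array([5.52835488e-01, 3.09249823e+00, 1.24287881e-04]), 'ft_force': array([-1.07034632,  0.02317372, -0.09939528]), 'torque': array([0.02655378, 0.02126334, 0.03043392]), 'grip_force': 0.0, 'grip_width': 1.001844905055601}
```

View pics/top0.png

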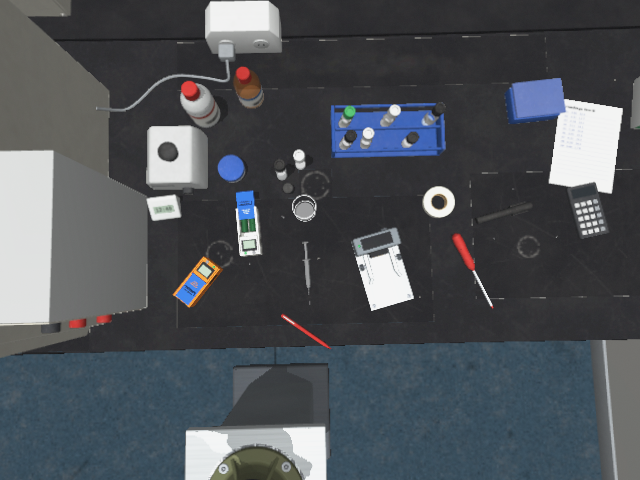

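View pics/scene0.png

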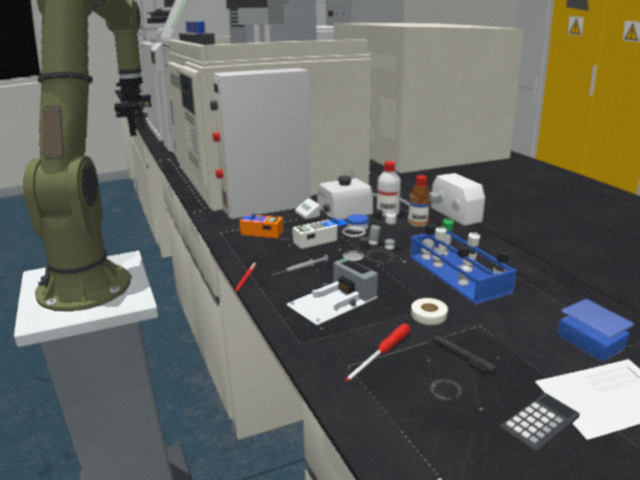

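The top view shows the white logger at (248,223) with its blue cover sticking out upwards (+x). The orange look-alike is at (197,282). The cradle is at (382,270), with its housing at (377,242). Other white boxes are the timer (164,208) and a white instrument (177,157). I choose (248,223), because it is the only white body with a blue sliding cover and a display.

```bash
python3 - <<'E'
from h import *
im=ctrl.get_image('top'); sc=ctrl.get_image('scene')
save(im,'crop1.png',(140,170,460,330),2.4)
vv,uu=np.mgrid[0:480:1,0:640:1]; uv=np.c_[uu.ravel(),vv.ravel()]
P=pts(im,uv); ok=im['depth'].ravel()>0
b=ok&(P[:,2]>.12)&(P[:,1]>0.05)&(P[:,0]>0.2)
q=P[b]; print('instr min x',np.percentile(q[:,0],[0,1,5]),'min y',np.percentile(q[:,1],[0,1,5]),'z',np.percentile(q[:,2],[50,95,100]))
for y0 in np.arange(.1,.5,.05):
    k=q[(q[:,1]>y0)&(q[:,1]<y0+.05)]
    if len(k): print(round(y0,2),'xmin',k[:,0].min().round(3),'zmax',k[:,2].max().round(3))
bench=ok&(abs(P[:,0]-.45)<.1)&(abs(P[:,1]+.1)<.03); print('bench z',np.median(P[bench,2]))
def fit(t,im,zlo,zhi,near):
    for d in ctrl.silhouettes(t,im)[:3]:
        v,u=np.nonzero(d['region']); p=pts(im,np.c_[u,v]); z=im['depth'][v,u]
        p=p[z>0]; c=np.median(p,0)
        if np.hypot(*(c[:2]-near))>.1: continue
        s=p[(p[:,2]>zlo)&(p[:,2]<zhi)]
        r=cv2.minAreaRect(s[:,:2].astype(np.float32)*1000)
        print(t,im['shot'],round(d['score'],2),len(s),'z',np.percentile(s[:,2],[5,50,95]).round(4),'rect',np.round(r[0],1),np.round(r[1],1),round(r[2],1))
for I in (im,sc):
    fit('logger',I,.03,.06,(.61,.01)); fit('logger_cover',I,.03,.07,(.65,.01)); fit('cradle',I,.0,.015,(.51,-.3)); fit('cradle',I,.05,.08,(.51,-.3))
for t in ['timer','septa_tin','beaker','vial_a','stopper','syringe','pen','tape','screwdriver']:
    for d in ctrl.find_in(t,im)[:2]: print(t,np.round(d['centre'],3),round(d['score'],2))
E
```

```text
instr min x [0.37445069 0.38369632 0.41495472] min y [0.08129909 0.11324893 0.24604912] z [0.35021725 0.42539888 0.42925831]
0.1 xmin 0.863 zmax 0.165
0.2 xmin 0.429 zmax 0.428
0.25 xmin 0.407 zmax 0.429
0.3 xmin 0.374 zmax 0.428
bench z 4.368779627916819e-05
logger 3 0.96 1083 z [0.033  0.0427 0.0484] rect [616.5   9.4] [147.6  49.6] 4.4
logger_cover 3 0.94 468 z [0.0387 0.0425 0.0515] rect [657.8  13.1] [64.6 40.4] 4.1
cradle 3 0.75 1973 z [0.0008 0.0037 0.0079] rect [ 503.9 -304.9] [177.2 115.6] 13.6
cradle 3 0.75 812 z [0.0575 0.0619 0.0656] rect [ 565.3 -284. ] [ 40.2 103.7] 14.8
logger 4 0.89 543 z [0.0316 0.0419 0.046 ] rect [615.7   7.7] [149.9  55.2] 4.0
logger_cover 4 0.48 111 z [0.0413 0.0433 0.0526] rect [657.1  12.4] [61.8 41.8] 0.3
cradle 4 0.59 1562 z [0.0016 0.0038 0.0132] rect [ 505.1 -303.9] [186.1 135. ] 27.0
cradle 4 0.59 558 z [0.0516 0.0612 0.0641] rect [ 567.4 -287.2] [ 45.3 105.3] 14.3
timer [0.657 0.198 0.026] 0.94
timer [0.743 0.048 0.033] 0.39
beaker [ 0.646 -0.124  0.001] 0.7
beaker [0.745 0.051 0.032] 0.36
vial_a [ 0.732 -0.068  0.086] 0.7
vial_a [ 0.755 -0.112  0.093] 0.7
stopper [ 0.699 -0.088  0.026] 0.59
syringe [ 0.509 -0.123  0.015] 0.46
pen [ 0.696 -0.092  0.026] 0.53
pen [ 0.368 -0.113  0.008] 0.47
tape [ 0.661 -0.441  0.018] 0.9
screwdriver [ 0.532 -0.498  0.02 ] 0.57
screwdriver [ 0.365 -0.113  0.008] 0.28
```

View pics/crop1.png

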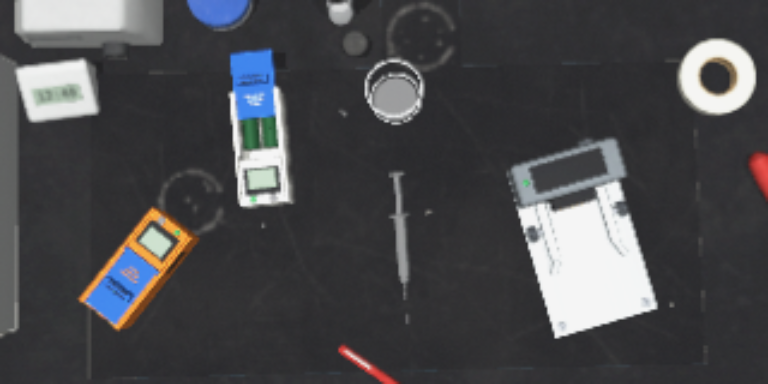

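```bash
python3 - <<'E'
from h import *
sc=ctrl.get_image('scene')
vv,uu=np.mgrid[0:480,0:640]; uv=np.c_[uu.ravel(),vv.ravel()]
P=pts(sc,uv); ok=sc['depth'].ravel()>0
for y0 in np.arange(.15,.9,.05):
    k=P[ok&(P[:,1]>y0)&(P[:,1]<y0+.05)&(P[:,0]>.3)&(P[:,2]>.1)]
    if len(k):
        n=k[k[:,0]<.65]
        print(round(y0,2),len(k),'xmin',np.percentile(k[:,0],[0,2]).round(3),'zmax near',n[:,2].max().round(3) if len(n) else None,'x of it',n[n[:,2].argmax()].round(2) if len(n) else '')
E
```

```text
0.15 95 xmin [0.749 0.75 ] zmax near None x of it 
0.2 7727 xmin [0.423 0.432] zmax near 0.425 x of it [0.61 0.25 0.42]
0.25 2815 xmin [0.405 0.409] zmax near 0.426 x of it [0.61 0.27 0.43]
0.3 13211 xmin [0.372 0.382] zmax near 0.502 x of it [0.64 0.34 0.5 ]
0.35 1772 xmin [0.369 0.371] zmax near 0.621 x of it [0.58 0.4  0.62]
0.4 15981 xmin [0.368 0.381] zmax near 0.623 x of it [0.52 0.45 0.62]
0.45 2768 xmin [0.368 0.371] zmax near 0.624 x of it [0.52 0.46 0.62]
0.5 2349 xmin [0.369 0.371] zmax near 0.543 x of it [0.65 0.5  0.54]
0.55 1929 xmin [0.374 0.4  ] zmax near 0.499 x of it [0.4  0.55 0.5 ]
0.6 3713 xmin [0.388 0.403] zmax near 0.548 x of it [0.63 0.64 0.55]
0.65 1873 xmin [0.386 0.388] zmax near 0.564 x of it [0.46 0.68 0.56]
0.7 1409 xmin [0.387 0.388] zmax near 0.602 x of it [0.63 0.74 0.6 ]
0.75 1411 xmin [0.386 0.388] zmax near 0.603 x of it [0.63 0.78 0.6 ]
0.8 1341 xmin [0.387 0.388] zmax near 0.6 x of it [0.63 0.84 0.6 ]
0.85 1276 xmin [0.383 0.387] zmax near 0.601 x of it [0.63 0.85 0.6 ]
```

move_arm(increments="-10 -40 0 0 0 4 0; -10 -40 0 0 0 4 0; -10 -40 0 0 0 4 0; -10 -40 0 0 0 4 0; 0 -20 30 0 0 4 0; 0 0 40 0 0 4 0; 0 0 40 0 0 0 0; 0 0 40 0 0 0 0")

```text
time: 2.57
position: [0.185, 0.4287, 0.3746]
tool_rot: [-0.102, 3.14, 0.001]
ft_force: [0.9, 0.8, 0.2]
grip_width: 0.998
grip_force: 0.0
```

move_arm(increments="10 -25 30 0 0 0 0; 20 -25 30 0 0 0 0; 25 -25 30 0 0 0 0; 25 -25 30 0 0 0 0; 27 -30 0 0 0 0 0; 27 -30 0 0 0 0 0; 27 -30 0 0 0 0 0; 20 -34 0 0 0 0 0")

```text
time: 3.23
position: [0.3617, 0.2106, 0.4849]
tool_rot: [-0.102, 3.139, 0.0]
ft_force: [0.6, 0.2, 0.6]
grip_width: 1.004
grip_force: 0.0
```

move_arm(increments="15 -38 0 0 0 0 0; 15 -38 0 0 0 0 0; 25 -32 -5 0 0 0 0; 32 -25 -10 0 0 0 0; 35 -20 -30 0 0 0 0; 30 -10 -30 0 0 0 0; 30 -10 -30 0 0 0 0; 25 -8 -30 0 0 0 0")

```text
time: 3.9
position: [0.56, 0.0342, 0.3572]
tool_rot: [-0.101, 3.138, 0.001]
ft_force: [0.2, 0.7, -0.0]
grip_width: 1.0
grip_force: 0.0
```

```bash
python3 - <<'E'
from h import *
im=ctrl.get_image('wrist'); save(im,'w1.png')
print(im['position'],ctrl.get_state()['position'],ctrl.get_state()['tool_rot'])
for t in ['logger','logger_waist','cover_grip','logger_cover']:
    for d in ctrl.find_in(t,im)[:2]: print(t,np.round(d['centre'],4),round(d['score'],2))
def rect(m,zlo,zhi):
    v,u=np.nonzero(m); p=pts(im,np.c_[u,v]); s=p[(p[:,2]>zlo)&(p[:,2]<zhi)]
    r=cv2.minAreaRect(s[:,:2].astype(np.float32)*1000); print(len(s),'z',np.percentile(s[:,2],[5,50,95]).round(4),np.round(r[0],1),np.round(r[1],1),round(r[2],2),'med',np.median(s,0).round(4))
for t,z in (('logger',(.035,.048)),('logger_cover',(.035,.048)),('logger_cover',(.0505,.056))):
    for d in ctrl.silhouettes(t,im)[:1]: rect(d['region'],*z)
E
```

```text
[0.48937796 0.02889812 0.51910757] [0.56074446 0.03232595 0.34919397] [ 0.09649933 -3.13387783  0.00888248]
logger [0.6047 0.0073 0.0381] 0.86
logger [0.4875 0.1234 0.0493] 0.66
logger_waist [0.4841 0.1248 0.0437] 0.62
logger_waist [0.6067 0.0081 0.0373] 0.61
cover_grip [0.6582 0.0134 0.046 ] 0.86
cover_grip [0.4725 0.1365 0.0402] 0.57
logger_cover [0.4692 0.1381 0.0403] 0.95
logger_cover [0.6587 0.0111 0.0413] 0.72
3903 z [0.0413 0.0434 0.0455] [486.4 123.7] [ 48.6 110.3] 51.27 med [0.4869 0.1222 0.0434]
1321 z [0.0413 0.0428 0.0444] [658.9  11.2] [63.5 40.6] 3.56 med [0.6555 0.0112 0.0428]
145 z [0.0511 0.0525 0.0541] [662.4  11.5] [ 7.6 28.7] 3.76 med [0.6626 0.0121 0.0525]
```

View pics/w1.png

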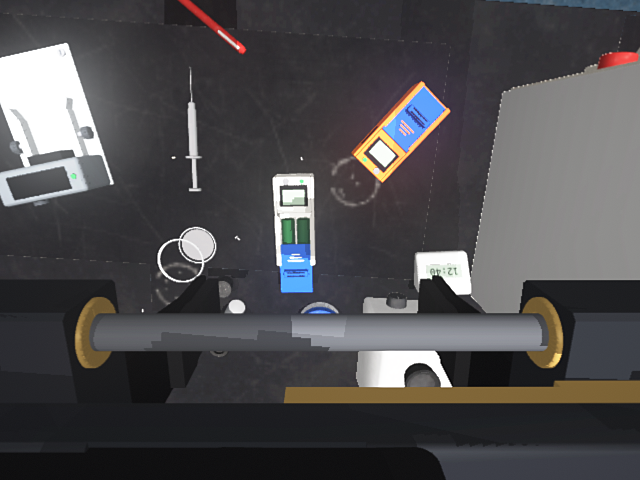

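The wrist view (upside down) shows the white logger at (294,232) with the rib at about (296,272), and the orange one at (403,130) is excluded. The rib top measures (0.6625, 0.0116, 0.0525) and the yaw is about 3.7°.

move_arm(increments="20 -4 -28 0 0 0 0; 20 -4 -30 0 0 0 0; 20 -4 -30 0 0 0 60; 20 -4 -30 0 0 0 60; 20 -4 -30 0 0 0 60; 2 -1 -35 0 0 0 60; 0 0 -35 0 0 0 60; 0 0 -25 0 0 0 60", grip_force=5)

```text
time: 4.97
position: [0.6598, 0.0154, 0.113]
tool_rot: [0.104, -3.139, -0.001]
ft_force: [-0.3, -0.3, 0.1]
grip_width: 0.769
grip_force: 0.0
```

```bash
python3 - <<'E'
from h import *
im=ctrl.get_image('wrist'); s=ctrl.get_state(); save(im,'w2.png')
print(s['position'],s['tool_rot'],s['grip_width'])
for t in ['cover_grip']:
    for d in ctrl.find_in(t,im)[:2]: print(t,np.round(d['centre'],4),round(d['score'],2))
for d in ctrl.silhouettes('logger_cover',im)[:2]:
    v,u=np.nonzero(d['region']); p=pts(im,np.c_[u,v]); s=p[(p[:,2]>.049)&(p[:,2]<.058)]
    if len(s)>9:
        r=cv2.minAreaRect(s[:,:2].astype(np.float32)*1000); print(len(s),np.median(s,0).round(4),r)
E
```

```text
[0.65676897 0.01572177 0.10820458] [ 1.04040808e-01 -3.13153961e+00 -3.78561720e-04] 0.7669450174901221
696 [0.6625 0.0115 0.0524] ((663.1556396484375, 11.604345321655273), (8.45252513885498, 29.67165184020996), 5.6143412590026855)
```

move_arm(increments="2 -2 -20 0 0 0 60; 2 -2 -15 0 0 0 60; 0 0 -5 0 0 0 60; 0 0 0 0 0 0 60; 0 0 -5 0 0 0 60; 0 0 -5 0 0 0 60; 0 0 0 0 0 0 60; 0 0 0 0 0 0 60")

```text
time: 5.78
position: [0.6644, 0.0106, 0.0649]
tool_rot: [-0.102, 3.14, 0.0]
ft_force: [0.6, 0.1, -0.2]
grip_width: 0.761
grip_force: 0.0
```

```bash
cat > s.py <<'E'
from h import *
for _ in range(5):
    im=ctrl.get_image('wrist'); s=ctrl.get_state()
    print(s['position'].round(4),s['tool_rot'].round(3),round(s['grip_width'],3),s['ft_force'].round(2))
E
python3 s.py
```

```text
[0.6646 0.0105 0.0651] [-0.102  3.14   0.   ] 0.767 [ 0.54  0.31 -0.52]
[0.6646 0.0105 0.0652] [-0.102  3.139  0.   ] 0.759 [-0.82 -0.17  0.34]
[0.6647 0.0105 0.0652] [-0.102  3.139  0.   ] 0.766 [ 0.17 -0.46  0.29]
[0.6647 0.0104 0.0652] [-0.102  3.139  0.   ] 0.766 [ 0.28  0.3  -0.21]
[0.6646 0.0105 0.0651] [-0.102  3.139  0.   ] 0.767 [-0.09  0.22 -0.3 ]
```

move_arm(increments="-2 1 -10 0 0 0 60; 0 0 -8 0 0 0 60; 0 0 0 0 0 0 100; 0 0 0 0 0 0 150; 0 0 0 0 0 0 200; 0 0 0 0 0 0 200; 0 0 0 0 0 0 200; 0 0 0 0 0 0 200", grip_force=5)

```text
time: 6.7
position: [0.6627, 0.0115, 0.0471]
tool_rot: [-0.102, 3.139, 0.0]
ft_force: [-0.6, -0.5, -0.3]
grip_width: 0.393
grip_force: 0.0
```

move_arm(increments="0 0 0 0 0 0 200; 0 0 0 0 0 0 200; 0 0 0 0 0 0 200; -5 0 0 0 0 0 200; -6 -1 0 0 0 0 200; -6 0 0 0 0 0 200; -6 -1 0 0 0 0 200; -6 0 0 0 0 0 200")

```text
time: 7.37
position: [0.6328, 0.0094, 0.047]
tool_rot: [-0.102, 3.14, 0.0]
ft_force: [1.1, -0.9, 1.6]
grip_width: 0.343
grip_force: 5.0
```

```bash
cat > c.py <<'E'
from h import *
import sys
im=ctrl.get_image('top'); s=ctrl.get_state(); print(s['position'].round(4),s['grip_width'],s['grip_force'],s['ft_force'].round(2))
for t,z in (('logger',(.035,.047)),('logger_cover',(.035,.058))):
    for d in ctrl.silhouettes(t,im)[:2]:
        v,u=np.nonzero(d['region']); p=pts(im,np.c_[u,v]); p=p[(p[:,2]>z[0])&(p[:,2]<z[1])]
        r=cv2.minAreaRect(p[:,:2].astype(np.float32)*1000); print(t,round(d['score'],2),len(p),np.round(r[0],1),np.round(r[1],1),round(r[2],2))
if len(sys.argv)>1: save(im,sys.argv[1],(180,150,460,330),2.8)
E
python3 c.py
```

```text
[0.6316 0.0093 0.047 ] 0.3425061175569945 5.000430420041084 [-1.38  0.65  2.93]
logger 0.68 32 [733.1 -71.8] [12.8 22.5] 10.18
logger 0.6 478 [575.2   5.9] [64.6 47.8] 4.15
logger_cover 0.63 81 [602.7   8.7] [13.8 35.1] 5.89
logger_cover 0.27 175 [ 561.6 -284.4] [ 56.9 102.4] 15.53
```

move_arm(increments="-4 0 0 0 0 0 200; -3 -1 0 0 0 0 200; -1 0 0 0 0 0 200; -1 0 0 0 0 0 200; -1 0 0 0 0 0 200; -1 0 0 0 0 0 200; -1 0 0 0 0 0 200; 0 0 0 0 0 0 200")

```text
time: 8.18
position: [0.622, 0.0083, 0.047]
tool_rot: [-0.102, 3.139, -0.0]
ft_force: [2.2, 0.2, 2.6]
grip_width: 0.34
grip_force: 5.0
```

```bash
python3 c.py
```

```text
[0.622  0.0083 0.047 ] 0.34103154380672257 5.000095143914223 [2.87 1.09 0.91]
logger 0.6 9 [509.6  76.4] [3.6 8.8] 36.69
logger_cover 0.49 66 [591.7   7.3] [32.2 12.2] 89.76
```

move_arm(increments="-1 0 0 0 0 0 200; -1 0 0 0 0 0 200; -1 0 0 0 0 0 200; -1 0 0 0 0 0 200; 0 0 0 0 0 0 200; 0 0 0 0 0 0 120; 0 0 0 0 0 0 80; 0 0 0 0 0 0 60")

```text
time: 9.0
position: [0.6157, 0.0085, 0.0457]
tool_rot: [0.102, -3.136, -0.0]
ft_force: [-0.3, 0.7, 0.2]
grip_width: 0.488
grip_force: 0.0
```

move_arm(increments="0 0 0 0 0 0 0; 0 0 10 0 0 0 0; 0 0 40 0 0 0 0; -20 0 35 0 0 0 0; -30 0 25 0 0 0 0; -30 0 10 0 0 0 0; 0 0 0 0 0 0 0; 0 0 0 0 0 0 0")

```text
time: 9.67
position: [0.5371, 0.0088, 0.1684]
tool_rot: [-0.103, 3.137, 0.005]
ft_force: [0.2, -0.5, -0.6]
grip_width: 0.99
grip_force: 0.0
```

```bash
cat > w.py <<'E'
from h import *
import sys
im=ctrl.get_image('wrist'); s=ctrl.get_state(); print(s['position'].round(4),s['tool_rot'].round(3),s['grip_width'],s['ft_force'].round(2))
for t,z in (('logger',(.035,.047)),('logger_cover',(.035,.046)),('logger_cover',(.0495,.056))):
    for d in ctrl.silhouettes(t,im)[:2]:
        v,u=np.nonzero(d['region']); p=pts(im,np.c_[u,v]); p=p[(p[:,2]>z[0])&(p[:,2]<z[1])]
        if len(p)<20: continue
        r=cv2.minAreaRect(p[:,:2].astype(np.float32)*1000); print(t,round(d['score'],2),len(p),np.round(r[0],1),np.round(r[1],1),round(r[2],2))
if len(sys.argv)>1: save(im,sys.argv[1])
E
python3 w.py w3.png; python3 c.py
```

```text
[0.5376 0.0089 0.1676] [-1.030e-01  3.138e+00  3.000e-03] 0.9904942790272783 [1.02 0.78 0.07]
logger 0.88 10230 [486.2 123.9] [ 49.2 111. ] 50.89
logger 0.83 5841 [593.4   5.6] [111.  48.] 4.29
logger_cover 0.91 1724 [614.2   6.8] [64.6 40.4] 3.99
logger_cover 0.73 4189 [469.9 137. ] [39.3 65. ] 51.12
logger_cover 0.73 552 [467.2 139.3] [30.   8.4] 50.94
[0.5377 0.0083 0.166 ] 0.999391661111964 0.0 [-0.27  0.61  0.01]
logger 0.64 309 [619.6   9.7] [53.3 48.3] 4.68
logger_cover 0.63 268 [618.8  10. ] [52.  37.1] 5.0
```

View pics/w3.png

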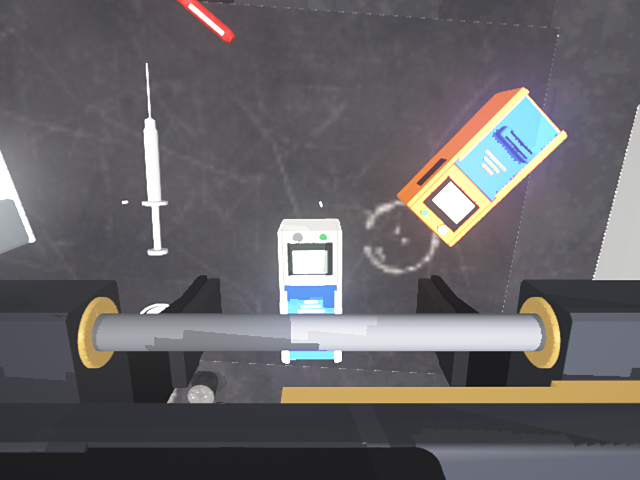

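The logger is now at (593.4, 5.6) mm with yaw about 4.2°, and the cover measures shut (display at (310,262), cover flush). Next I grip it at the waist.

move_arm(increments="10 -2 -25 0 0 0 0; 10 -2 -30 0 0 0 0; 8 -1 -30 0 0 0 0; 3 0 -30 0 0 0 0; 0 0 -20 0 0 0 0; 0 0 -10 0 0 0 0; 0 0 0 0 0 0 0; 0 0 0 0 0 0 0", grip_force=35)

```text
time: 10.68
position: [0.5686, 0.0031, 0.0218]
tool_rot: [0.102, -3.139, 0.001]
ft_force: [0.1, 1.0, 0.9]
grip_width: 0.999
grip_force: 0.0
```

```bash
python3 s.py|tail -1; python3 - <<'E'
from h import *
im=ctrl.get_image('top')
d=ctrl.silhouettes('cradle',im)[0]; v,u=np.nonzero(d['region']); p=pts(im,np.c_[u,v])
h=p[(p[:,2]>.055)&(p[:,2]<.07)]; r=cv2.minAreaRect(h[:,:2].astype(np.float32)*1000); print(d['score'],len(h),r)
pl=p[(p[:,2]>-.002)&(p[:,2]<.009)]; r=cv2.minAreaRect(pl[:,:2].astype(np.float32)*1000); print(len(pl),r)
# plate: white pixels only
rgb=im['frame'][v,u].astype(int); w=(rgb.min(1)>150)&(p[:,2]<.012); q=p[w]; r=cv2.minAreaRect(q[:,:2].astype(np.float32)*1000); print(w.sum(),r)
E
```

```text
[0.5695 0.0037 0.0233] [-1.020e-01  3.137e+00  1.000e-03] 1.0 [ 0.58 -0.26 -0.44]
0.7 790 ((565.1353759765625, -283.3792724609375), (39.958778381347656, 102.9664077758789), 14.796307563781738)
1974 ((491.2680358886719, -303.4803771972656), (148.19961547851562, 104.64122009277344), 14.396100997924805)
1997 ((483.3518981933594, -306.12689208984375), (129.78851318359375, 103.4420394897461), 14.653721809387207)
```

move_arm(increments="0 0 -5 0 0 0 0; 0 0 -5 0 0 0 0; 0 0 0 0 0 0 60; 0 0 0 0 0 0 120; 0 0 0 0 0 0 150; 0 0 0 0 0 0 150; 0 0 0 0 0 0 150; 0 0 0 0 0 0 150")

```text
time: 11.7
position: [0.5685, 0.0035, 0.0119]
tool_rot: [-0.102, 3.14, 0.0]
ft_force: [-0.1, -0.2, 0.6]
grip_width: 0.63
grip_force: 0.0
```

move_arm(increments="0 0 0 0 0 0 150; 0 0 0 0 0 0 150; 0 0 0 0 0 0 150; 0 0 0 0 0 0 150; 0 0 5 0 0 0 150; 0 0 15 0 0 0 150; 0 0 20 0 0 0 150; 0 0 20 0 0 0 150")

```text
time: 12.37
position: [0.5673, 0.0031, 0.0718]
tool_rot: [0.102, -3.138, 0.001]
ft_force: [0.1, 0.1, -2.2]
grip_width: 0.55
grip_force: 34.9
```

move_arm(increments="0 0 40 0 0 0 150; 0 -10 40 0 0 0 150; 0 -25 30 0 0 0 150; 0 -40 10 0 0 0 150; 0 -40 5 0 0 2 150; 0 -40 0 0 0 2 150; 0 -40 0 0 0 2 150; 0 -40 0 0 0 2 150")

```text
time: 13.03
position: [0.5677, -0.2332, 0.1969]
tool_rot: [0.324, -3.125, -0.001]
ft_force: [1.3, -0.6, -2.2]
grip_width: 0.552
grip_force: 34.9
```

move_arm(increments="0 -30 0 0 0 1 150; 0 -20 0 0 0 1 150; 0 -10 0 0 0 1 150; 0 0 0 0 0 0 150; 0 0 0 0 0 0 150; 0 0 0 0 0 0 150; 0 0 0 0 0 0 150; 0 0 0 0 0 0 150")

```text
time: 13.7
position: [0.569, -0.2898, 0.1968]
tool_rot: [-0.406, 3.115, 0.001]
ft_force: [1.1, -0.1, -2.6]
grip_width: 0.551
grip_force: 34.9
```

```bash
python3 - <<'E'
from h import *
im=ctrl.get_image('wrist'); save(im,'w4.png'); s=ctrl.get_state(); print(s['position'].round(4),s['tool_rot'].round(3),round(s['grip_width'],3),s['ft_force'].round(2))
d=ctrl.silhouettes('cradle',im)[0]; v,u=np.nonzero(d['region']); p=pts(im,np.c_[u,v]); rgb=im['frame'][v,u].astype(int)
def rr(m,n):
    r=cv2.minAreaRect(p[m][:,:2].astype(np.float32)*1000); print(n,m.sum(),np.round(r[0],1),np.round(r[1],1),round(r[2],2),np.median(p[m][:,2]).round(4))
rr((p[:,2]>.057)&(p[:,2]<.067),'housing'); rr((p[:,2]>.001)&(p[:,2]<.007)&(rgb.min(1)>120),'plate'); 
# in nominal cradle frame: rail tops
a=np.radians(14.6); q=(p[:,:2]-[.5025,-.3004])@np.array([[np.cos(a),-np.sin(a)],[np.sin(a),np.cos(a)]])
for x0 in (-.01,0,.01):
    m=(p[:,2]>.016)&(p[:,2]<.024)&(abs(q[:,0]-x0-.005)<.005); y=q[m,1]
    print(x0,len(y),[ (round(k.min(),4),round(k.max(),4)) for k in (y[(y>.015)&(y<.045)],y[(y<-.015)&(y>-.045)]) if len(k)])
m=abs(p[:,2]-.062)<.004; print('housing y',np.percentile(q[m,1],[1,99]),'x',np.percentile(q[m,0],[1,99]))
for t in ('rail_mouth','contact_face'):
    for e in ctrl.find_in(t,im)[:1]: print(t,e['centre'],e['score'])
E
```

```text
[ 0.5689 -0.2901  0.1968] [-4.060e-01  3.115e+00  1.000e-03] 0.548 [ 0.53 -0.66 -2.36]
housing 4020 [ 566.9 -286.8] [ 39.8 104.2] 14.29 0.0622
plate 16541 [ 485.6 -308.2] [131.5 104.4] 14.77 0.0039
-0.01 291 [(np.float64(0.0227), np.float64(0.0317)), (np.float64(-0.0383), np.float64(-0.0292))]
0 267 [(np.float64(0.0228), np.float64(0.0318)), (np.float64(-0.0377), np.float64(-0.0293))]
0.01 465 [(np.float64(0.0229), np.float64(0.045)), (np.float64(-0.0448), np.float64(-0.0294))]
housing y [-0.05344535  0.04760192] x [0.04630709 0.08005135]
rail_mouth [0.4981, -0.3016, 0.0037] 0.94
contact_face [0.5398, -0.2932, 0.0401] 0.76
```

View pics/w4.png

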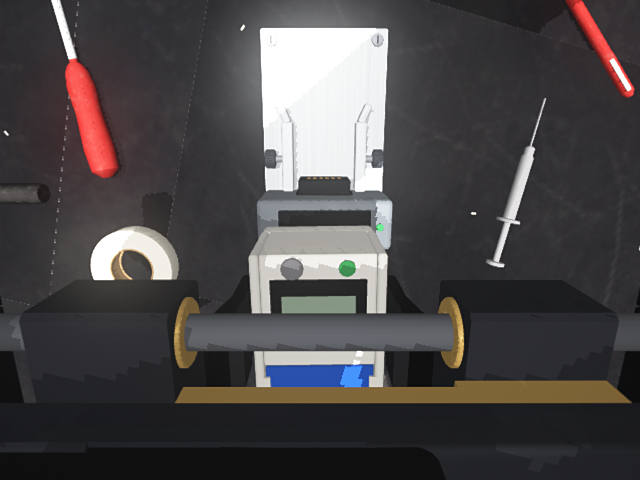

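The wrist view shows the cradle plate at (324,100), rails at (288,150) and (360,150), and the black contact block at (324,186). Measured with the wrist camera, the cradle origin is about (504.0, -303.3) mm with yaw 14.6°.

move_arm(increments="-20 -5 0 0 0 0 150; -30 -7 0 0 0 0 150; -35 -8 0 0 0 0 150; -35 -8 0 0 0 0 150; -30 -7 -10 0 0 0 150; -16 -5 -20 0 0 0 150; 0 0 -30 0 0 0 150; 0 0 -30 0 0 0 150")

```text
time: 14.57
position: [0.4022, -0.3325, 0.1073]
tool_rot: [-0.398, 3.111, -0.001]
ft_force: [1.5, 0.4, -2.9]
grip_width: 0.548
grip_force: 34.9
```

move_arm(increments="0 0 -30 0 0 0 150; 0 0 -25 0 0 0 150; 0 0 -10 0 0 0 150; 0 0 0 0 0 0 150; 0 0 0 0 0 0 150; 0 0 0 0 0 0 150; 0 0 0 0 0 0 150; 0 0 0 0 0 0 150")

```text
time: 15.23
position: [0.4034, -0.332, 0.043]
tool_rot: [-0.403, 3.114, -0.002]
ft_force: [0.8, -0.8, -1.5]
grip_width: 0.549
grip_force: 34.9
```

```bash
cat > t.py <<'E'
from h import *
P=[]
for _ in range(3):
    ctrl.get_image('wrist'); s=ctrl.get_state(); P.append(np.r_[s['position'],s['ft_force']])
p=np.mean(P,0); a=np.radians(14.6); Rm=np.array([[np.cos(a),np.sin(a)],[-np.sin(a),np.cos(a)]])
tr=s['tool_rot']; 
print('tcp',p[:3].round(4),'cradle frame',(Rm@(p[:2]-[.504,-.3033])).round(4),'F cradle',(Rm@p[3:5]).round(2),p[5].round(2),'yaw',round(2*np.degrees(np.arctan2(tr[1],tr[0]))%360-180,2),tr.round(3),s['grip_width'].round(3),s['time'])
E
python3 t.py
```

```text
Traceback (most recent call last):
  File "t.py", line 7, in <module>
    print('tcp',p[:3].round(4),'cradle frame',(Rm@(p[:2]-[.504,-.3033])).round(4),'F cradle',(Rm@p[3:5]).round(2),p[5].round(2),'yaw',round(2*np.degrees(np.arctan2(tr[1],tr[0]))%360-180,2),tr.round(3),s['grip_width'].round(3),s['time'])
                                                                                                                                                                                                         ^^^^^^^^^^^^^^^^^^^^^
AttributeError: 'float' object has no attribute 'round'
```

```bash
sed -i "s/s\['grip_width'\].round(3)/round(s['grip_width'],3)/" t.py; python3 t.py; python3 - <<'E'
from h import *
im=ctrl.get_image('top')
for d in ctrl.silhouettes('logger',im)[:3]:
    v,u=np.nonzero(d['region']); p=pts(im,np.c_[u,v]); print(round(d['score'],2),len(p),np.median(p,0).round(3))
save(im,'t2.png',(320,210,440,330),5)
E
```

```text
tcp [ 0.4027 -0.3315  0.0421] cradle frame [-0.1052 -0.0018] F cradle [-0.23 -0.01] -2.75 yaw 14.74 [-0.403  3.115  0.   ] 0.55 15.5333
0.78 1222 [0.484 0.121 0.042]
0.6 530 [ 0.454 -0.312  0.072]
```

View pics/t2.png

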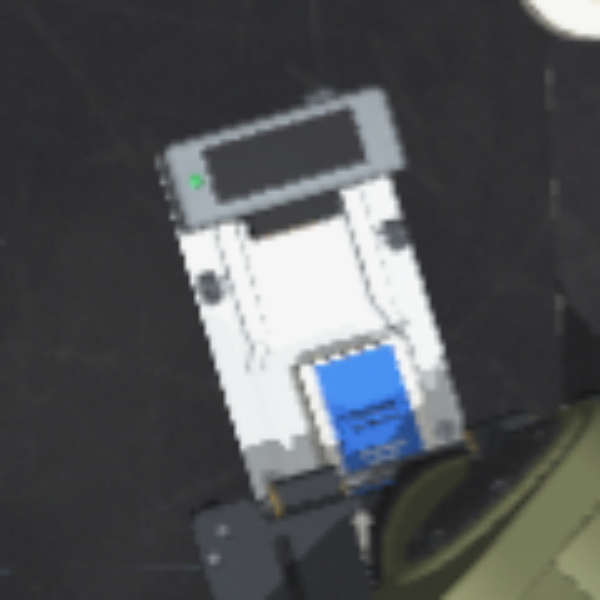

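The crop shows the logger front centre at about (355,350), behind the rail mouth and a few mm right of the midline, most of which is parallax. I'll correct by 2 mm and then lower it.

move_arm(increments="-0.5 2 -8 0 0 0 150; 0 0 -6 0 0 0 150; 0 0 -4 0 0 0 150; 0 0 -3 0 0 0 150; 0 0 -2 0 0 0 150; 0 0 -1 0 0 0 150; 0 0 0 0 0 0 150; 0 0 0 0 0 0 150")

```text
time: 16.3
position: [0.4019, -0.3297, 0.0179]
tool_rot: [-0.402, 3.116, -0.0]
ft_force: [-0.8, -0.5, -2.6]
grip_width: 0.548
grip_force: 34.9
```

```bash
python3 t.py
```

```text
tcp [ 0.4021 -0.3297  0.018 ] cradle frame [-1.053e-01  1.000e-04] F cradle [-0.02  0.09] -1.71 yaw 14.73 [-0.403  3.115 -0.   ] 0.546 16.45
```

move_arm(increments="4 1 -1 0 0 0 150; 4 1 0 0 0 0 150; 4 1 0 0 0 0 150; 4 1 0 0 0 0 150; 4 1 0 0 0 0 150; 4 1.3 0 0 0 0 150; 3 0.8 0 0 0 0 150; 0 0 0 0 0 0 150")

```text
time: 17.12
position: [0.4299, -0.322, 0.0168]
tool_rot: [-0.404, 3.115, -0.0]
ft_force: [0.0, -0.6, -2.4]
grip_width: 0.551
grip_force: 34.9
```

```bash
python3 t.py
```

```text
tcp [ 0.429  -0.3224  0.0168] cradle frame [-0.0774  0.0004] F cradle [-0.91  0.26] -2.42 yaw 14.73 [ 0.403 -3.115 -0.   ] 0.553 17.2667
```

move_arm(increments="4 1 0 0 0 0 150; 4 1 0 0 0 0 150; 4 1 0 0 0 0 150; 4 1 -0.5 0 0 0 150; 4 1 0 0 0 0 150; 3 0.8 -0.5 0 0 0 150; 0 0 0 0 0 0 150; 0 0 0 0 0 0 150")

```text
time: 17.93
position: [0.4525, -0.3166, 0.0159]
tool_rot: [-0.403, 3.115, -0.0]
ft_force: [0.4, 0.7, -1.5]
grip_width: 0.548
grip_force: 34.9
```

```bash
python3 t.py
```

```text
tcp [ 0.4522 -0.3167  0.0159] cradle frame [-0.0535  0.0001] F cradle [ 0.31 -0.18] -1.13 yaw 14.72 [-0.402  3.115 -0.   ] 0.551 18.0833
```

move_arm(increments="1 0.25 0 0 0 0 150; 1 0.25 0 0 0 0 150; 1 0.25 0 0 0 0 150; 1 0.25 0 0 0 0 150; 1 0.25 0 0 0 0 150; 1 0.25 0 0 0 0 150; 1 0.25 0 0 0 0 150; 0 0 0 0 0 0 150")

```text
time: 18.75
position: [0.4589, -0.315, 0.0159]
tool_rot: [0.403, -3.115, 0.0]
ft_force: [-3.1, -1.3, 2.1]
grip_width: 0.548
grip_force: 34.9
```

```bash
python3 t.py
```

```text
tcp [ 0.4589 -0.315   0.0159] cradle frame [-0.0466  0.    ] F cradle [-2.38  0.2 ] 1.98 yaw 14.72 [-0.403  3.116 -0.   ] 0.549 18.9
```

move_arm(increments="0.5 0.1 0 0 0 0 150; 0.5 0.1 0 0 0 0 150; 0.5 0.15 0 0 0 0 150; 0.5 0.15 0 0 0 0 150; 0.5 0.1 0 0 0 0 150; 0 0 0 0 0 0 150; 0 0 0 0 0 0 150; 0 0 0 0 0 0 150")

```text
time: 19.57
position: [0.4592, -0.3149, 0.0159]
tool_rot: [0.401, -3.113, -0.001]
ft_force: [-8.2, 0.3, 8.3]
grip_width: 0.55
grip_force: 34.9
```

```bash
python3 t.py
```

```text
tcp [ 0.4592 -0.3149  0.0159] cradle frame [-0.0462  0.    ] F cradle [-7.91  1.42] 7.22 yaw 14.68 [ 4.010e-01 -3.113e+00 -1.000e-03] 0.548 19.7167
```

```bash
python3 - <<'E'
from h import *
t=ctrl.get_image('top'); s=ctrl.get_image('scene')
a=t['frame'][205:325,330:450,::-1]; b=s['frame'][250:340,280:400,::-1]
a=cv2.resize(a,(400,400),interpolation=cv2.INTER_CUBIC); b=cv2.resize(b,(400,300),interpolation=cv2.INTER_CUBIC); b=cv2.copyMakeBorder(b,0,100,0,0,cv2.BORDER_CONSTANT)
cv2.imwrite('pics/j.png',np.hstack([a,b]))
E
```

```text
(no output)
```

View pics/j.png

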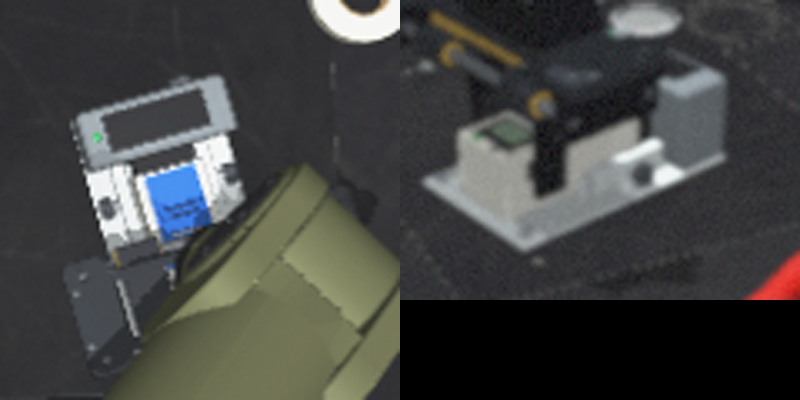

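The logger is straight between the rails with its nose at the block. The 7 N vertical force suggests it is being pressed onto the plate, so I'll ease it up slightly.

move_arm(increments="0 0 0.4 0 0 0 150; 0 0 0.4 0 0 0 150; 0 0 0.4 0 0 0 150; 0 0 0 0 0 0 150; 0 0 0 0 0 0 150; 0 0 0 0 0 0 150; 0 0 0 0 0 0 150; 0 0 0 0 0 0 150")

```text
time: 20.48
position: [0.4607, -0.3143, 0.0165]
tool_rot: [0.402, -3.114, -0.001]
ft_force: [-4.0, -2.6, -4.5]
grip_width: 0.551
grip_force: 34.9
```

```bash
python3 t.py
```

```text
tcp [ 0.4607 -0.3143  0.0165] cradle frame [-0.0447  0.0003] F cradle [-5.04 -1.28] -3.47 yaw 14.71 [ 4.020e-01 -3.114e+00 -1.000e-03] 0.55 20.6333
```

move_arm(increments="0.5 0.1 0 0 0 0 150; 0.5 0.15 0 0 0 0 150; 0.5 0.1 0 0 0 0 150; 0.5 0.15 0 0 0 0 150; 0.5 0.1 0 0 0 0 150; 0 0 0 0 0 0 150; 0 0 0 0 0 0 150; 0 0 0 0 0 0 150")

```text
time: 21.3
position: [0.4621, -0.3139, 0.0164]
tool_rot: [0.401, -3.113, -0.001]
ft_force: [-6.3, -2.9, -2.9]
grip_width: 0.546
grip_force: 34.9
```

```bash
python3 t.py
```

```text
tcp [ 0.4621 -0.3139  0.0164] cradle frame [-0.0433  0.0003] F cradle [-7.04 -1.71] -2.76 yaw 14.68 [ 4.010e-01 -3.113e+00 -1.000e-03] 0.553 21.45
```

move_arm(increments="0.5 0.1 0 0 0 0 150; 0.5 0.1 0 0 0 0 150; 0.5 0.1 0 0 0 0 150; 0.5 0.1 0 0 0 0 150; 0.5 0.1 0 0 0 0 150; 0.5 0.1 0 0 0 0 150; 0 0 0 0 0 0 150; 0 0 0 0 0 0 150")

```text
time: 22.12
position: [0.4638, -0.3134, 0.0162]
tool_rot: [0.4, -3.111, -0.003]
ft_force: [-10.4, -2.6, -0.8]
grip_width: 0.547
grip_force: 34.9
```

```bash
python3 t.py
```

```text
tcp [ 0.4637 -0.3134  0.0162] cradle frame [-0.0415  0.0004] F cradle [-9.85  0.41] -0.42 yaw 14.66 [ 4.000e-01 -3.111e+00 -3.000e-03] 0.549 22.2667
```

move_arm(increments="0 0 0 0 0 0 150; 0 0 0 0 0 0 150; 0 0 0 0 0 0 150; 0 0 0 0 0 0 150; 0 0 0 0 0 0 150; 0 0 0 0 0 0 150; 0 0 0 0 0 0 150; 0 0 0 0 0 0 150")

```text
time: 22.93
position: [0.4637, -0.3134, 0.0163]
tool_rot: [0.4, -3.111, -0.003]
ft_force: [-9.4, -2.4, -0.2]
grip_width: 0.553
grip_force: 34.9
```

```bash
python3 t.py && python3 -c "
from bench import ctrl
print(ctrl.close_job())"
```

```text
tcp [ 0.4638 -0.3134  0.0163] cradle frame [-0.0415  0.0003] F cradle [-10.28  -0.05] -0.07 yaw 14.66 [ 4.000e-01 -3.111e+00 -3.000e-03] 0.551 23.0833
the job is handed in; nothing more can be done
None
```

I handed the job in at about 23 s; the judge returned no verdict. The cover measured shut after I closed it, and the arm is holding the logger between the rails with a steady push of about 10 N, which puts the contact block about 5 mm in.

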